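Release the latched key on a selector box

ROBOT

A 6-joint arm with a two-finger parallel gripper is mounted at the origin on a cart in front of the work surface, level with it; the furniture and walls round the work are solid. World frame = base frame: x ahead of the robot, y to its left, z up, the work surface at z = 0. Lengths are in m, angles in degrees, forces in N, time in s.
With the tool pointing down it reaches from about 0.3 to 0.75 m from the base axis. Payload 8.5 kg.
Tool frame: the origin (TCP) lies at the very end of the fingers, on their centre line; the grasp point (between the pads) lies 19 mm behind it (env.grip_depth is the z of the grasp point in the tool frame, in m); z points along the fingers, y is the direction in which the jaws open and shut (so a half turn about z gives the same grasp; the last joint's range is limited). The gripper opens to 85 mm and grips with 20 to 120 N. Pads are 22 mm wide; open, the fingers measure 114 mm over their backs; the gripper's body (76 mm by 85 mm) begins 54 mm behind the grasp point. The pads swing forward as they close: fully open they stand 13 mm farther back than shut.
Start: joints at [-84.07, 21.807, 74.336, -0, 83.858, -12.336], TCP at [0.172, -0.522, 0.231] pointing down, gripper open.
Joint ranges: [-178.18, 178.18], [-50.72, 133.34], [12.68, 142.11], [-81.47, 261.47], [9.98, 163.14], [-165.26, 165.26]. Speed limits (degrees/s): [136.94, 136.94, 180, 180, 180, 180].

INTERFACE

Orientations are given as a 3x3 rotation matrix whose columns are the frame's x, y, z axes.
In Python, from rig import env gives the robot as it stands.
- The arm moves only by the tool apply_moves, never from a script. Its argument "plan" is a list of rows, each an object of numbers: "tx", "ty", "tz": the shift along the world's x, y, z in mm; "rx", "ry", "rz": the turn, a rotation vector about the world's x, y, z in rad; "jaw": the opening, from -1 (shut) to 1 (fully open). A call has 1 to 12 rows; each row is the pose to reach, as a shift and turn from the pose measured when the call began; what a row does not reach only later rows make up. A row lasts 1/10 s, in which the tool goes at most 50 mm and 8.59 degrees, less where a joint would pass 70% of its speed; a pose out of reach is approached as far as the arm can. A call with a gripper value outside its range is refused whole. The fingers move at their own pace and stop on an object; "grip_force" is the grip in N (left out, the last holds). Time passes only in rows, so rows that repeat a pose let the fingers close. It gives the time, the measured TCP pose, the force and the opening at its end, in the units of the state.
- env.observe(): the state, without advancing time (a new reading comes with each control period).
- env.get_image(name): name is "scene" or "top" or "wrist"; returns a dict with "image" (384x512x3 uint8, red, green, blue), "intrinsics" (3x3 intrinsics, pixels), "world_from_camera" (4x4, takes a point from camera to world coordinates). Camera axes: x right, y up, looking along -z (the intrinsics and any distortion apply to the point x, -y, -z); pixel columns grow to the right and rows downward; lengths in m; the calibration is good to about 2 mm. A picture is of the moment at which its call begins. There is no depth.
- env.close_job(): hands the job in, once; it reports no verdict.
The state is a dict: "time_s": time; "q": joint angles; "qvel": joint speeds; "joint_efforts": joint torques, N m; "position": TCP position; "tool_rot": TCP orientation; "ft_force": force on the tool from outside, world axes, zero at the start; "wrist_torque": the same for the moment, N m; "grip_width": finger opening in m.
Only numpy, scipy, OpenCV 4.12 (cv2) and the standard library are available. Lean on these libraries where they do the work, as an engineer would, in place of code of your own. Each camera call takes 0.05 s, during which the arm holds its last target.

TASK

One of the four keys on the little selector box is already latched down. Tap all four keys lightly with the fingertips, one after another from left to right as seen from the robot, without changing the state of any of them; the latched one is the one that hardly gives. Then press that key right down and let it pop up, so that all four stand fully up, and leave the cup, the label roll and the eraser where they stand.

Things in the scene. Friction and masses are not known exactly. Their poses are not given: they have to be found in the camera images.
- box: Grey selector box, fixed, 100 mm (x, front to back) by 236 mm (y) by 34 mm high. Origin under its centre on the worktop; x to its back, away from the robot (box turned by up to 26 degrees), y to its left end, z up. Four keys in a row along y at +78, +26, -26 and -78 mm (left to right as seen from the robot), x = 0, in black frames whose tops are 42 mm above the worktop.
- key1_top (a point): Centre of the top of a white key, 31 mm square; moves with the key. All four are alike; the number tells neither its place in the row nor whether it is latched. The latched key (one of the four): top about 51 mm above the worktop, does not give below about 4 N; pressed on to its stop, 4 to 5 mm further (about 6.5 N), and let go, it springs right up.
- key2_top (a point): Centre of the top of a white key, 31 mm square; moves with the key. All four are alike; the number tells neither its place in the row nor whether it is latched. A key that was up and is pushed in 7 mm or more stays latched down when let go; the stop is 10 mm below the up position, at about 6.5 N.
- key3_top (a point): Centre of the top of a white key, 31 mm square; moves with the key. All four are alike; the number tells neither its place in the row nor whether it is latched. A key that is up: top 56 mm above the worktop; gives from about 1.5 N, 0.5 N more per mm, slightly damped; comes back if pushed in up to 6 mm.
- key4_top (a point): Centre of the top of a white key, 31 mm square; moves with the key. All four are alike; the number tells neither its place in the row nor whether it is latched. All keys move straight down. Their tops are flat with rounded edges; neighbours are 52 mm apart, centre to centre.
- label_roll: Loose roll of blank labels, white, 58 mm across, 35 mm high, on the worktop behind the box. Origin under its centre. Not to be moved.
- cup: Loose white dosing cup, 67 mm across, 68 mm high, on the worktop behind the right half of the box. Origin under its centre. Not to be moved.
- eraser: Loose eraser, 19 x 36 x 13 mm, on the worktop in front of the box. Origin under its centre. Not to be moved.

How it is judged (in metres and radians):
On the way, in this order (a step that is already met when the one before it is completed fails the run):
1. the leftmost key is tapped with the fingers (((y of key1_top in the frame of box between 0.063 and 0.093 m and contact force between the fingers and key1 above 0.5 N) or (y of key2_top in the frame of box between 0.063 and 0.093 m and contact force between the fingers and key2 above 0.5 N) or (y of key3_top in the frame of box between 0.063 and 0.093 m and contact force between the fingers and key3 above 0.5 N) or (y of key4_top in the frame of box between 0.063 and 0.093 m and contact force between the fingers and key4 above 0.5 N))), for 0.04 s.
2. the second key is tapped with the fingers (((y of key1_top in the frame of box between 0.011 and 0.041 m and contact force between the fingers and key1 above 0.5 N) or (y of key2_top in the frame of box between 0.011 and 0.041 m and contact force between the fingers and key2 above 0.5 N) or (y of key3_top in the frame of box between 0.011 and 0.041 m and contact force between the fingers and key3 above 0.5 N) or (y of key4_top in the frame of box between 0.011 and 0.041 m and contact force between the fingers and key4 above 0.5 N))), for 0.04 s.
3. the third key is tapped with the fingers (((y of key1_top in the frame of box between -0.041 and -0.011 m and contact force between the fingers and key1 above 0.5 N) or (y of key2_top in the frame of box between -0.041 and -0.011 m and contact force between the fingers and key2 above 0.5 N) or (y of key3_top in the frame of box between -0.041 and -0.011 m and contact force between the fingers and key3 above 0.5 N) or (y of key4_top in the frame of box between -0.041 and -0.011 m and contact force between the fingers and key4 above 0.5 N))), for 0.04 s.
4. the rightmost key is tapped with the fingers (((y of key1_top in the frame of box between -0.093 and -0.063 m and contact force between the fingers and key1 above 0.5 N) or (y of key2_top in the frame of box between -0.093 and -0.063 m and contact force between the fingers and key2 above 0.5 N) or (y of key3_top in the frame of box between -0.093 and -0.063 m and contact force between the fingers and key3 above 0.5 N) or (y of key4_top in the frame of box between -0.093 and -0.063 m and contact force between the fingers and key4 above 0.5 N))), for 0.04 s.
5. the latched key is released and all four keys are up (z of each of key1_top, key2_top, key3_top, key4_top in the frame of box above 0.0545 m), for 0.2 s.
At the end, for the whole second after the job is handed in: The tops of all four keys are more than 54.5 mm above the foot of the box (fully up is 56 mm), and the cup, the label roll and the eraser are within 20 mm of where they began (all of step 5 and distance of each of label_roll, cup, eraser from where it was at the start of the episode below 0.02 m); the robot touches nothing.
It fails at once if a key that was up is pushed in more than 6.5 mm (instead of a light tap) (distance of any of key1_top, key2_top, key3_top, key4_top from where it was at the start of the episode above 0.0065 m).
It fails at once if the cup, the label roll or the eraser is moved more than 20 mm (distance of any of label_roll, cup, eraser from where it was at the start of the episode above 0.02 m).
It also fails if it takes over 45 s, if anything falls off the work surface, if the arm or the gripper's body presses on something with over 40 N, if the wrist force passes 120 N, or if a joint passes its speed limit or range.

## Working session

There is one attempt and no reset: what is moved stays moved. The work goes in short steps, Python scripts to look and compute and a tool call to move; the robot and the scene stay as the last step left them, time stands still between calls to the robot, and variables do not carry over. Pictures are saved under pics/ and viewed, and the job is handed in when it is done.

Besides the shell and the picture viewer there is one more tool, called after "Call:" in YAML: its name, and indented under it one key for each argument. apply_moves: Moves the arm, as the interface text tells. Its arguments: {"type":"object","properties":{"plan":{"type":"array","items":{"type":"object","properties":{"tx":{"type":"number"},"ty":{"type":"number"},"tz":{"type":"number"},"rx":{"type":"number"},"ry":{"type":"number"},"rz":{"type":"number"},"jaw":{"type":"number"}}}},"grip_force":{"type":"number"}},"required":["plan"]}

```bash
mkdir -p pics; ls
python3 - <<'E'
from rig import env
import cv2
s=env.observe()
for k,v in s.items(): print(k,v)
for n in ["scene","top","wrist"]:
    r=env.get_image(n); cv2.imwrite(f"pics/{n}0.png",r["image"][:,:,::-1]); print(n,r["intrinsics"],r["world_from_camera"],[k for k in r])
E
```

```text
pics
time_s 0.0
q [-8.40708565e+01  2.18384614e+01  7.43852511e+01 -7.79187249e-04
  8.38579877e+01 -1.23354356e+01]
qvel [ 0.03058568 -0.05794969 -0.08256647  0.04472537 -0.01089808 -0.00990461]
joint_efforts [-8.70144891e-05 -4.48456085e+01 -2.31278390e+01 -1.76987228e-04
  4.74074594e-03  4.20699439e-05]
position [ 0.17233876 -0.52198542  0.23073255]
tool_rot [[ 9.49618974e-01  3.13406730e-01 -1.60746045e-04]
 [ 3.13406635e-01 -9.49617962e-01  1.41691146e-03]
 [ 2.91422255e-04 -1.39590488e-03 -9.99998983e-01]]
ft_force [-0.22448943  0.22851413 -1.0501967 ]
wrist_torque [-0.01124251 -0.00151933  0.03058271]
grip_width 0.08510595565368505
scene [[500.06719365   0.         259.0428493 ]
 [  0.         500.06719365 187.03572649]
 [  0.           0.           1.        ]] [[-0.39312477  0.62758142 -0.6720078  -0.10272053]
 [-0.91936173 -0.25631218  0.29845949  0.11197394]
 [ 0.01506384  0.73515007  0.67773701  0.65553206]
 [ 0.          0.          0.          1.        ]] ['image', 'intrinsics', 'world_from_camera']
top [[350.5364617    0.         257.08112396]
 [  0.         350.5364617  185.99927377]
 [  0.           0.           1.        ]] [[-0.00137553  0.99940806 -0.03437481  0.45318193]
 [-0.99995476 -0.0010511   0.00945422 -0.14386515]
 [ 0.00941249  0.03438626  0.99936429  0.91033918]
 [ 0.          0.          0.          1.        ]] ['image', 'intrinsics', 'world_from_camera']
wrist [[308.26994188   0.         259.17434712]
 [  0.         308.26994188 194.68306647]
 [  0.           0.           1.        ]] [[ 0.31298257  0.90767342  0.27959054  0.24305451]
 [-0.94975738  0.29963402  0.09044538 -0.49905068]
 [-0.00167997 -0.29385101  0.95584976  0.37370807]
 [ 0.          0.          0.          1.        ]] ['image', 'intrinsics', 'world_from_camera']
```

View pics/scene0.png

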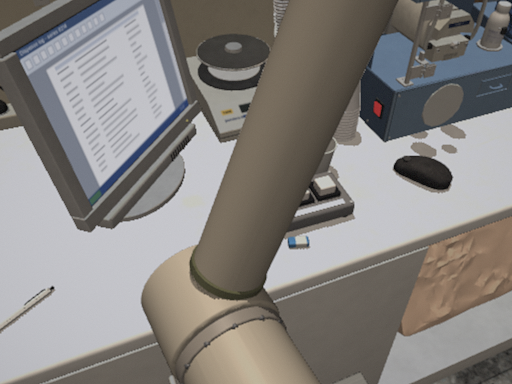

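View pics/top0.png

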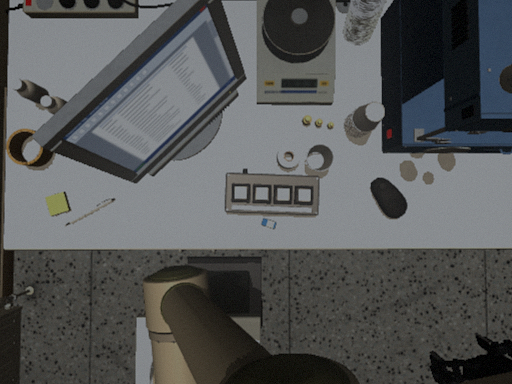

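View pics/wrist0.png

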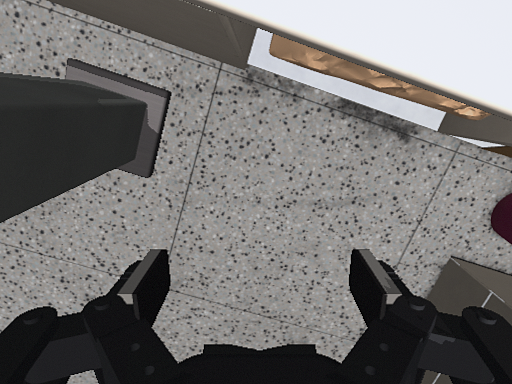

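The top view shows the box around (272,194), with the eraser in front at (268,223), the label roll at (288,159) and the cup at (319,158). I'll zoom in to measure.

```bash
python3 - <<'E'
import cv2
i=cv2.imread("pics/top0.png")[135:240,210:340]
cv2.imwrite("pics/crop0.png",cv2.resize(i,None,fx=6,fy=5.7,interpolation=cv2.INTER_CUBIC) if 0 else cv2.resize(i,(780,630))[:600])
E
cat > h.py <<'E'
import numpy as np, cv2
from rig import env
def proj(r,P):
    T=np.linalg.inv(r["world_from_camera"]); p=(np.asarray(P)@T[:3,:3].T+T[:3,3])*[1,-1,-1]
    q=p@np.asarray(r["intrinsics"]).T; return q[:,:2]/q[:,2:]
def unproj(r,uv,z):
    T=np.asarray(r["world_from_camera"]);K=np.asarray(r["intrinsics"])
    d=np.c_[np.asarray(uv,float),np.ones(len(uv))]@np.linalg.inv(K).T*[1,-1,-1]@T[:3,:3].T
    return T[:3,3]+d*((z-T[2,3])/d[:,2:])
E
```

```text
(no output)
```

View pics/crop0.png

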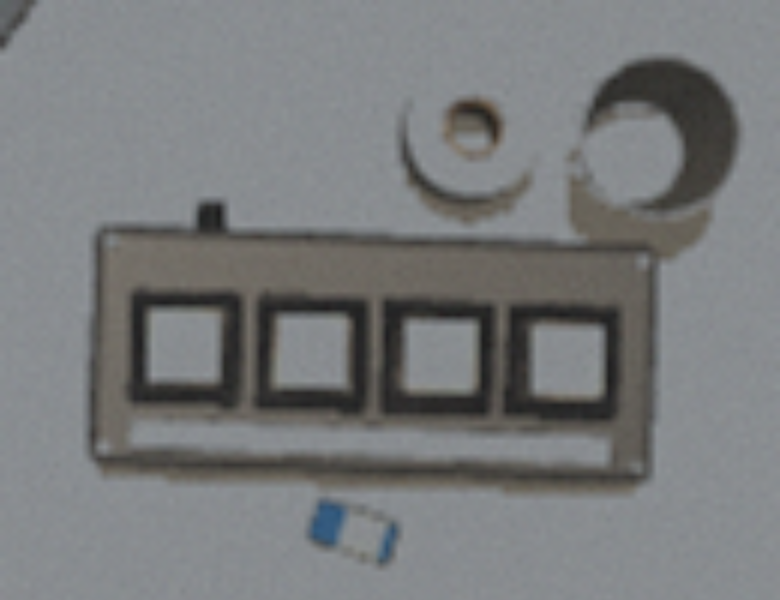

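The keys are the four white squares in black frames, at full-image pixels of about (240.8,193), (262,193.5), (283,194) and (304.5,195). I'll segment them for sub-pixel centres.

Run:
```python
from h import *
r=env.get_image("top"); g=cv2.cvtColor(r["image"],cv2.COLOR_RGB2GRAY)
C=[]
for c in [(241,193),(262,193.5),(283,194),(304.5,195)]:
    x0,y0=int(c[0]-9),int(c[1]-9)
    p=g[y0:y0+19,x0:x0+19]; m=(p>95).astype(np.uint8)
    n,l,s,ce=cv2.connectedComponentsWithStats(m,connectivity=4); k=l[9,9]
    C.append(ce[k]+[x0,y0]); print(s[k],C[-1])
for z in (.051,.056): print(z,unproj(r,C,z).round(4).tolist())
W=unproj(r,C,.055)[:,:2]; print(np.linalg.norm(np.diff(W,axis=0),axis=1))
d=W[0]-W[3]; print("yaw",np.degrees(np.arctan2(-d[0],d[1])),W.mean(0))
fc=[(105,232),(655,247),(645,477),(92,460)]
cc=unproj(r,np.array(fc)/6+[210,135],.034); print(cc.round(4).tolist(), cc.mean(0))
f=lambda u:np.array(u)/6+[210,135]
print("roll top",unproj(r,[f((470,143))],.035),"cup rim",unproj(r,[f((660,135))],.068),"eraser",unproj(r,[f((353,532))],.013))
```

```text
[  2   2  13  13 154] [240.35714286 192.07142857]
[  2   3  14  13 159] [261.37735849 193.12578616]
[  3   3  13  13 164] [282.96341463 193.9695122 ]
[  3   3  13  13 156] [304.17948718 194.74358974]
0.051 [[0.4679, -0.111, 0.051], [0.4652, -0.1625, 0.051], [0.4631, -0.2155, 0.051], [0.4611, -0.2676, 0.051]]
0.056 [[0.4678, -0.1112, 0.056], [0.4652, -0.1624, 0.056], [0.4631, -0.215, 0.056], [0.4611, -0.2668, 0.056]]
[0.05134136 0.05274826 0.05189085]
yaw -2.4679191502123476 [ 0.46429842 -0.18891489]
[[0.5143, -0.0782, 0.034], [0.5078, -0.3079, 0.034], [0.4119, -0.303, 0.034], [0.4194, -0.0729, 0.034]] [ 0.46335277 -0.19050595  0.034     ]
roll top [[ 0.55136771 -0.23060886  0.035     ]] cup rim [[ 0.55087269 -0.30390757  0.068     ]] eraser [[ 0.38779804 -0.18222533  0.013     ]]
```

Key spacing measures 51.3, 52.7 and 51.9 mm against the nominal 52, so the fit holds. The box centre is at about (0.464,-0.189) with a yaw of -2.5°. Next I'll shut the jaws and go above the left key at (0.468,-0.111).

Call:
apply_moves:
  plan:
    - {"tx": 25,"ty": 34,"tz": 0,"rz": -0.03,"jaw": -1}
    - {"tx": 49,"ty": 68,"tz": 0,"rz": -0.06,"jaw": -1}
    - {"tx": 74,"ty": 103,"tz": 0,"rz": -0.09,"jaw": -1}
    - {"tx": 98,"ty": 137,"tz": 0,"rz": -0.12,"jaw": -1}
    - {"tx": 123,"ty": 171,"tz": 0,"rz": -0.15,"jaw": -1}
    - {"tx": 148,"ty": 205,"tz": 0,"rz": -0.18,"jaw": -1}
    - {"tx": 172,"ty": 240,"tz": -10,"rz": -0.21,"jaw": -1}
    - {"tx": 197,"ty": 274,"tz": -20,"rz": -0.24,"jaw": -1}
    - {"tx": 221,"ty": 308,"tz": -30,"rz": -0.27,"jaw": -1}
    - {"tx": 246,"ty": 342,"tz": -40,"rz": -0.3,"jaw": -1}
    - {"tx": 271,"ty": 377,"tz": -60,"rz": -0.33,"jaw": -1}
    - {"tx": 295,"ty": 411,"tz": -80,"rz": -0.363,"jaw": -1}

```text
validation failed for argument at $.pl...
```

Run:
```python
from h import *
s=env.observe();print(s["time_s"],s["position"],s["grip_width"])
```

```text
0.2 [ 0.17236277 -0.52212654  0.23095945] 0.08543730494356346
```

Call:
apply_moves:
  plan:
    - {"tx": 25,"ty": 34,"tz": 0,"rx": 0,"ry": 0,"rz": -0.03,"jaw": -1}

```text
time_s: 0.3
position: [0.1958, -0.4902, 0.2301]
tool_rot: [[0.96, 0.281, -0.001], [0.281, -0.96, 0.001], [-0.001, -0.001, -1.0]]
ft_force: [1.5, 0.8, 0.8]
grip_width: 0.0735
```

The refused call moved nothing, and a row with all seven fields works. I'll continue from here.

Call:
apply_moves:
  plan:
    - {"tx": 25,"ty": 34,"tz": 0,"rx": 0,"ry": 0,"rz": -0.03,"jaw": -1}
    - {"tx": 50,"ty": 69,"tz": 0,"rx": 0,"ry": 0,"rz": -0.06,"jaw": -1}
    - {"tx": 75,"ty": 103,"tz": 0,"rx": 0,"ry": 0,"rz": -0.09,"jaw": -1}
    - {"tx": 100,"ty": 138,"tz": 0,"rx": 0,"ry": 0,"rz": -0.12,"jaw": -1}
    - {"tx": 124,"ty": 172,"tz": 0,"rx": 0,"ry": 0,"rz": -0.15,"jaw": -1}
    - {"tx": 148,"ty": 207,"tz": 0,"rx": 0,"ry": 0,"rz": -0.18,"jaw": -1}
    - {"tx": 173,"ty": 241,"tz": -10,"rx": 0,"ry": 0,"rz": -0.21,"jaw": -1}
    - {"tx": 198,"ty": 276,"tz": -20,"rx": 0,"ry": 0,"rz": -0.24,"jaw": -1}
    - {"tx": 222,"ty": 310,"tz": -30,"rx": 0,"ry": 0,"rz": -0.27,"jaw": -1}
    - {"tx": 247,"ty": 345,"tz": -45,"rx": 0,"ry": 0,"rz": -0.3,"jaw": -1}
    - {"tx": 272,"ty": 379,"tz": -60,"rx": 0,"ry": 0,"rz": -0.33,"jaw": -1}
    - {"tx": 272,"ty": 379,"tz": -70,"rx": 0,"ry": 0,"rz": -0.33,"jaw": -1}

```text
time_s: 1.5
position: [0.4692, -0.1076, 0.159]
tool_rot: [[0.999, -0.041, -0.001], [-0.041, -0.999, 0.002], [-0.001, -0.002, -1.0]]
ft_force: [-0.4, -1.4, -0.0]
grip_width: -0.0001
```

Run:
```python
from h import *
s=env.observe();print(s["time_s"],s["position"],s["q"].round(1) if hasattr(s["q"],"round") else s["q"],s["ft_force"])
ims=[]
for n in ["scene","wrist"]:
    r=env.get_image(n); im=r["image"][:,:,::-1].copy(); cv2.imwrite(f"pics/{n}1.png",im)
    th=np.radians(-2.47);c=np.array([.4643,-.189])
    for y in (.078,.026,-.026,-.078):
        p=[[*(c+y*np.array([-np.sin(th),np.cos(th)])),.056]]
        print(n,proj(r,p).round(1), end=' ')
```

```text
1.5 [ 0.46924706 -0.10760732  0.15901927] [-27.1  19.1  91.7   0.1  69.3  65.3] [-0.38890357 -1.44190348 -0.02281334]
scene [[242.6 202. ]] scene [[270.8 194.9]] scene [[298.1 188.1]] scene [[324.6 181.4]] wrist [[261.5 193.2]] wrist [[324.2 193.4]] wrist [[387.  193.5]] wrist [[449.9 193.6]]
```

View pics/scene1.png

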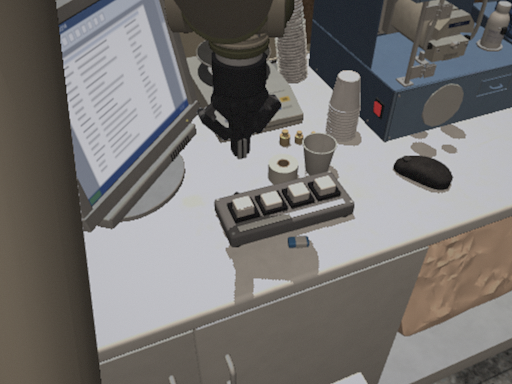

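View pics/wrist1.png

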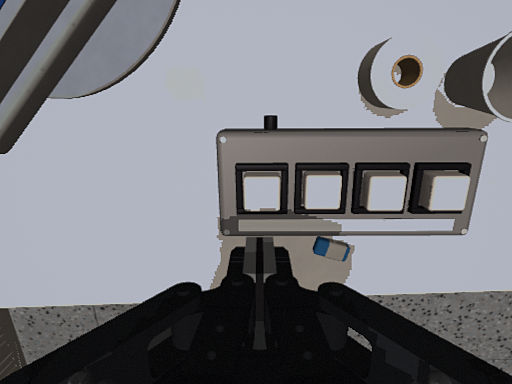

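The wrist view shows key tops at about (262,193), (322,192), (384,193) and (448,193). Predicted 261.5, 324, 387 and 450, so position is confirmed within about 2 mm. I'll descend to a hover height.

Call:
apply_moves:
  plan:
    - {"tx": -1.5,"ty": -3.4,"tz": -25,"rx": 0,"ry": 0,"rz": 0,"jaw": -1}
    - {"tx": -1.5,"ty": -3.4,"tz": -50,"rx": 0,"ry": 0,"rz": 0,"jaw": -1}
    - {"tx": -1.5,"ty": -3.4,"tz": -75,"rx": 0,"ry": 0,"rz": 0,"jaw": -1}
    - {"tx": -1.5,"ty": -3.4,"tz": -88,"rx": 0,"ry": 0,"rz": 0,"jaw": -1}
    - {"tx": -1.5,"ty": -3.4,"tz": -94,"rx": 0,"ry": 0,"rz": 0,"jaw": -1}
    - {"tx": -1.5,"ty": -3.4,"tz": -94,"rx": 0,"ry": 0,"rz": 0,"jaw": -1}
    - {"tx": -1.5,"ty": -3.4,"tz": -94,"rx": 0,"ry": 0,"rz": 0,"jaw": -1}

```text
time_s: 2.3
position: [0.4661, -0.1145, 0.0657]
tool_rot: [[0.999, -0.044, -0.002], [-0.044, -0.999, 0.001], [-0.002, -0.001, -1.0]]
ft_force: [0.5, 0.3, -0.0]
grip_width: 0.0
```

Run:
```python
from h import *
s=env.observe();print(s["time_s"],s["position"],s["ft_force"])
r=env.get_image("wrist"); cv2.imwrite("pics/wrist2.png",r["image"][:,:,::-1])
for i in range(3):
    s=env.observe();print(s["position"],s["ft_force"]);env.get_image("wrist")
```

```text
2.3 [ 0.46609687 -0.11453118  0.06570353] [ 0.45972486  0.28177467 -0.0186904 ]
[ 0.4662037  -0.11438825  0.06578759] [-0.29962881  0.44313763  0.67744107]
[ 0.46618658 -0.11422562  0.06573848] [-0.47132715 -0.11807642 -0.48943945]
[ 0.4661557  -0.11409154  0.06562831] [ 0.33630501  0.17260092 -0.31836721]
```

View pics/wrist2.png

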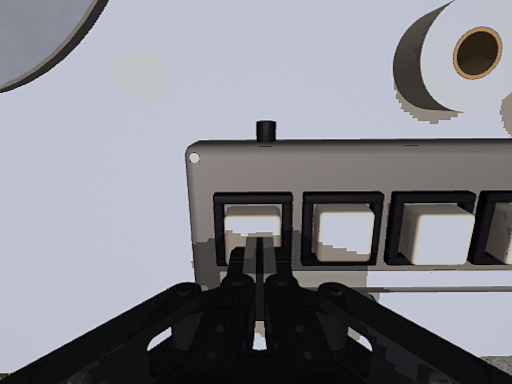

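The fingers are above the left key's front half, and force noise is about 0.5 N. First tap: down to about 53.5 mm in small steps.

Call:
apply_moves:
  plan:
    - {"tx": 1.5,"ty": 3,"tz": -3,"rx": 0,"ry": 0,"rz": 0,"jaw": -1}
    - {"tx": 1.5,"ty": 3,"tz": -6,"rx": 0,"ry": 0,"rz": 0,"jaw": -1}
    - {"tx": 1.5,"ty": 3,"tz": -8,"rx": 0,"ry": 0,"rz": 0,"jaw": -1}
    - {"tx": 1.5,"ty": 3,"tz": -10,"rx": 0,"ry": 0,"rz": 0,"jaw": -1}
    - {"tx": 1.5,"ty": 3,"tz": -11,"rx": 0,"ry": 0,"rz": 0,"jaw": -1}
    - {"tx": 1.5,"ty": 3,"tz": -12,"rx": 0,"ry": 0,"rz": 0,"jaw": -1}
    - {"tx": 1.5,"ty": 3,"tz": -12,"rx": 0,"ry": 0,"rz": 0,"jaw": -1}
    - {"tx": 1.5,"ty": 3,"tz": -12,"rx": 0,"ry": 0,"rz": 0,"jaw": -1}

```text
time_s: 3.3
position: [0.4676, -0.1109, 0.0541]
tool_rot: [[0.999, -0.043, -0.002], [-0.043, -0.999, 0.001], [-0.002, -0.001, -1.0]]
ft_force: [-2.3, 2.4, 8.5]
grip_width: -0.0001
```

```bash
cat > rd.py <<'E'
from h import *
import sys
F=[];P=[]
for i in range(3):
    s=env.observe();P.append(s["position"]);F.append(s["ft_force"]);
    if i<2: env.get_image("top")
print(s["time_s"],np.mean(P,0).round(4),np.round(F,2).tolist())
E
python3 rd.py
```

```text
3.4 [ 0.4676 -0.1109  0.054 ] [[-2.34, 2.35, 8.52], [-2.13, 1.42, 8.11], [-2.2, 2.02, 6.77]]
```

The force reads about 8 N, more than the expected ~2.5 N. I'll look before going further.

Run:
```python
from h import *
r=env.get_image("wrist"); cv2.imwrite("pics/wrist3.png",r["image"][:,:,::-1])
r=env.get_image("scene"); cv2.imwrite("pics/scene3.png",cv2.resize(r["image"][120:260,190:370,::-1],(720,560),interpolation=cv2.INTER_CUBIC))
s=env.observe();print(s["position"],s["ft_force"],s["wrist_torque"])
```

```text
[ 0.46756292 -0.11088963  0.05384433] [-1.988262    1.57919774  5.27411129] [0.25364742 0.23942024 0.00803626]
```

View pics/wrist3.png

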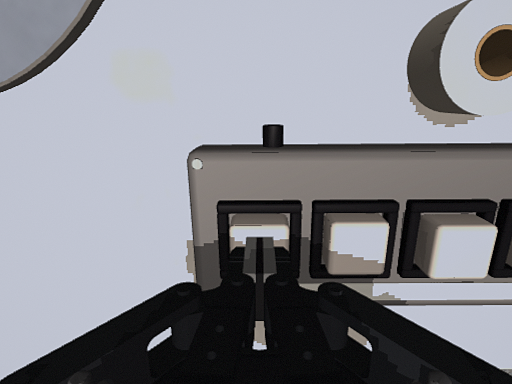

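View pics/scene3.png

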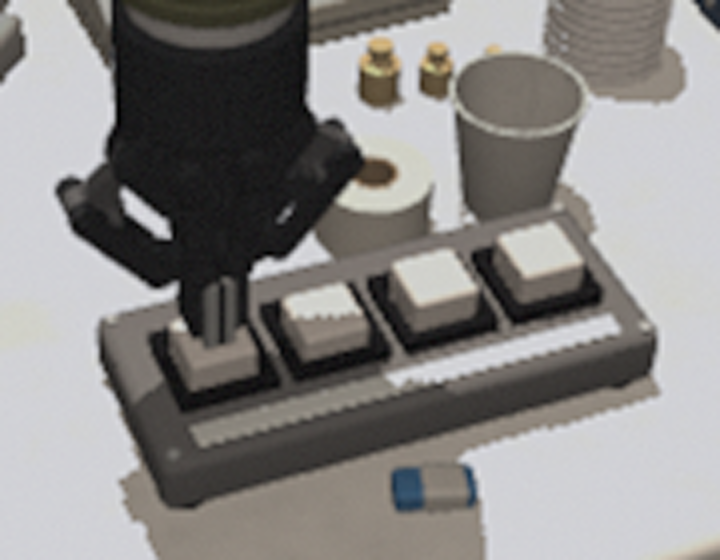

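The picture shows the left key in only slightly, and the force is decaying (8.5 to 5.3 N), which fits damping. I'll lift slowly to find where contact ends.

Call:
apply_moves:
  plan:
    - {"tx": 0,"ty": 0,"tz": 1,"rx": 0,"ry": 0,"rz": 0,"jaw": -1}
    - {"tx": 0,"ty": 0,"tz": 1,"rx": 0,"ry": 0,"rz": 0,"jaw": -1}

```text
time_s: 3.7
position: [0.4676, -0.1109, 0.055]
tool_rot: [[0.999, -0.043, -0.002], [-0.043, -0.999, 0.001], [-0.002, -0.001, -1.0]]
ft_force: [-0.6, 1.1, 1.7]
grip_width: 0.0002
```

```bash
python3 rd.py
```

```text
3.8 [ 0.4676 -0.1109  0.055 ] [[-0.59, 1.08, 1.73], [-1.84, 0.68, 3.26], [-2.1, 0.75, 2.54]]
```

Call:
apply_moves:
  plan:
    - {"tx": 0,"ty": 0,"tz": 1,"rx": 0,"ry": 0,"rz": 0,"jaw": -1}
    - {"tx": 0,"ty": 0,"tz": 1,"rx": 0,"ry": 0,"rz": 0,"jaw": -1}

```text
time_s: 4.0
position: [0.4676, -0.1109, 0.0559]
tool_rot: [[0.999, -0.043, -0.002], [-0.043, -0.999, 0.001], [-0.002, -0.001, -1.0]]
ft_force: [-0.3, 1.7, 0.6]
grip_width: 0.0001
```

```bash
python3 rd.py
```

```text
4.1 [ 0.4676 -0.1109  0.0559] [[-0.27, 1.67, 0.56], [0.04, 0.31, 1.41], [-0.53, 1.37, 2.04]]
```

Call:
apply_moves:
  plan:
    - {"tx": 0,"ty": 0,"tz": 2,"rx": 0,"ry": 0,"rz": 0,"jaw": -1}
    - {"tx": 0,"ty": 0,"tz": 5,"rx": 0,"ry": 0,"rz": 0,"jaw": -1}
    - {"tx": 0,"ty": 0,"tz": 5,"rx": 0,"ry": 0,"rz": 0,"jaw": -1}

```text
time_s: 4.4
position: [0.4678, -0.111, 0.0612]
tool_rot: [[0.999, -0.043, -0.001], [-0.043, -0.999, 0.001], [-0.001, -0.001, -1.0]]
ft_force: [-0.0, 0.4, 0.0]
grip_width: -0.0002
```

```bash
python3 rd.py
```

```text
4.5 [ 0.4677 -0.111   0.0611] [[-0.02, 0.37, 0.01], [0.25, -0.1, -0.02], [0.55, -0.58, -0.05]]
```

Contact ends near 56 mm, so key 1 stands up and springs back. I'll move to key 2 and hover.

Call:
apply_moves:
  plan:
    - {"tx": 0,"ty": 0,"tz": 8,"rx": 0,"ry": 0,"rz": 0,"jaw": -1}
    - {"tx": -1,"ty": -20,"tz": 10,"rx": 0,"ry": 0,"rz": 0,"jaw": -1}
    - {"tx": -2.2,"ty": -40,"tz": 10,"rx": 0,"ry": 0,"rz": 0,"jaw": -1}
    - {"tx": -2.2,"ty": -52,"tz": 7,"rx": 0,"ry": 0,"rz": 0,"jaw": -1}
    - {"tx": -2.2,"ty": -52,"tz": 3,"rx": 0,"ry": 0,"rz": 0,"jaw": -1}
    - {"tx": -2.2,"ty": -52,"tz": 0,"rx": 0,"ry": 0,"rz": 0,"jaw": -1}
    - {"tx": -2.2,"ty": -52,"tz": -1,"rx": 0,"ry": 0,"rz": 0,"jaw": -1}
    - {"tx": -2.2,"ty": -52,"tz": -1,"rx": 0,"ry": 0,"rz": 0,"jaw": -1}

```text
time_s: 5.3
position: [0.4653, -0.1622, 0.0597]
tool_rot: [[0.999, -0.042, -0.002], [-0.042, -0.999, 0.002], [-0.002, -0.002, -1.0]]
ft_force: [0.6, -0.3, 0.4]
grip_width: -0.0004
```

```bash
python3 rd.py
```

```text
5.4 [ 0.4654 -0.1623  0.0598] [[0.65, -0.33, 0.42], [0.84, 0.24, -0.43], [-0.02, -0.24, -1.0]]
```

Call:
apply_moves:
  plan:
    - {"tx": 0,"ty": -0.7,"tz": -2,"rx": 0,"ry": 0,"rz": 0,"jaw": -1}
    - {"tx": 0,"ty": -0.7,"tz": -3,"rx": 0,"ry": 0,"rz": 0,"jaw": -1}
    - {"tx": 0,"ty": -0.7,"tz": -4,"rx": 0,"ry": 0,"rz": 0,"jaw": -1}
    - {"tx": 0,"ty": -0.7,"tz": -5,"rx": 0,"ry": 0,"rz": 0,"jaw": -1}
    - {"tx": 0,"ty": -0.7,"tz": -5.5,"rx": 0,"ry": 0,"rz": 0,"jaw": -1}
    - {"tx": 0,"ty": -0.7,"tz": -5.5,"rx": 0,"ry": 0,"rz": 0,"jaw": -1}

```text
time_s: 6.0
position: [0.4654, -0.1632, 0.0544]
tool_rot: [[0.999, -0.043, -0.002], [-0.043, -0.999, 0.001], [-0.002, -0.001, -1.0]]
ft_force: [-0.3, 0.0, 0.4]
grip_width: 0.0
```

```bash
python3 rd.py
```

```text
6.1 [ 0.4654 -0.1632  0.0544] [[-0.32, 0.03, 0.37], [0.64, 0.6, 1.17], [0.66, 0.31, 0.14]]
```

There is no force at 54.4 mm, so key 2 is probably the latched one. I'll feel downward in half-millimetre steps.

Call:
apply_moves:
  plan:
    - {"tx": 0,"ty": 0,"tz": -1,"rx": 0,"ry": 0,"rz": 0,"jaw": -1}
    - {"tx": 0,"ty": 0,"tz": -1.5,"rx": 0,"ry": 0,"rz": 0,"jaw": -1}
    - {"tx": 0,"ty": 0,"tz": -2,"rx": 0,"ry": 0,"rz": 0,"jaw": -1}
    - {"tx": 0,"ty": 0,"tz": -2.5,"rx": 0,"ry": 0,"rz": 0,"jaw": -1}
    - {"tx": 0,"ty": 0,"tz": -2.5,"rx": 0,"ry": 0,"rz": 0,"jaw": -1}

```text
time_s: 6.6
position: [0.4654, -0.1632, 0.0519]
tool_rot: [[0.999, -0.043, -0.002], [-0.043, -0.999, 0.001], [-0.002, -0.001, -1.0]]
ft_force: [0.4, 0.1, -0.8]
grip_width: -0.0
```

```bash
python3 rd.py
```

```text
6.7 [ 0.4654 -0.1632  0.0519] [[0.37, 0.11, -0.8], [-0.61, 0.03, 0.34], [-0.21, 0.25, -1.05]]
```

Call:
apply_moves:
  plan:
    - {"tx": 0,"ty": 0,"tz": -0.5,"rx": 0,"ry": 0,"rz": 0,"jaw": -1}
    - {"tx": 0,"ty": 0,"tz": -0.5,"rx": 0,"ry": 0,"rz": 0,"jaw": -1}

```text
time_s: 6.9
position: [0.4655, -0.1632, 0.0515]
tool_rot: [[0.999, -0.043, -0.002], [-0.043, -0.999, 0.001], [-0.002, -0.001, -1.0]]
ft_force: [-0.5, -0.3, -0.1]
grip_width: -0.0004
```

```bash
python3 rd.py
```

```text
7.0 [ 0.4655 -0.1632  0.0515] [[-0.51, -0.26, -0.09], [-0.37, 0.61, 0.01], [0.19, 0.14, -0.5]]
```

Call:
apply_moves:
  plan:
    - {"tx": 0,"ty": 0,"tz": -0.4,"rx": 0,"ry": 0,"rz": 0,"jaw": -1}
    - {"tx": 0,"ty": 0,"tz": -0.4,"rx": 0,"ry": 0,"rz": 0,"jaw": -1}

```text
time_s: 7.2
position: [0.4655, -0.1632, 0.0512]
tool_rot: [[0.999, -0.043, -0.002], [-0.043, -0.999, 0.001], [-0.002, -0.001, -1.0]]
ft_force: [-1.4, 0.5, 1.9]
grip_width: 0.0006
```

```bash
python3 rd.py
```

```text
7.3 [ 0.4655 -0.1632  0.0512] [[-1.37, 0.47, 1.92], [-1.39, -0.04, 1.72], [-0.92, 0.14, 2.27]]
```

Call:
apply_moves:
  plan:
    - {"tx": 0,"ty": 0,"tz": -0.3,"rx": 0,"ry": 0,"rz": 0,"jaw": -1}
    - {"tx": 0,"ty": 0,"tz": -0.3,"rx": 0,"ry": 0,"rz": 0,"jaw": -1}

```text
time_s: 7.5
position: [0.4655, -0.1632, 0.051]
tool_rot: [[0.999, -0.043, -0.002], [-0.043, -0.999, 0.001], [-0.002, -0.001, -1.0]]
ft_force: [-0.6, 0.7, 3.6]
grip_width: 0.0001
```

```bash
python3 rd.py
```

```text
7.6 [ 0.4655 -0.1632  0.051 ] [[-0.59, 0.67, 3.64], [-0.38, -0.09, 3.37], [-1.01, 0.62, 3.09]]
```

Contact at 51.2 mm, stiff with 2 to 3.5 N and no give, so key 2 is the latched one and is now tapped. I'll lift and go to key 3.

Call:
apply_moves:
  plan:
    - {"tx": 0,"ty": 0,"tz": 5,"rx": 0,"ry": 0,"rz": 0,"jaw": -1}
    - {"tx": 0,"ty": 0,"tz": 15,"rx": 0,"ry": 0,"rz": 0,"jaw": -1}
    - {"tx": -0.5,"ty": -10,"tz": 19,"rx": 0,"ry": 0,"rz": 0,"jaw": -1}
    - {"tx": -1.5,"ty": -30,"tz": 19,"rx": 0,"ry": 0,"rz": 0,"jaw": -1}
    - {"tx": -2.2,"ty": -45,"tz": 17,"rx": 0,"ry": 0,"rz": 0,"jaw": -1}
    - {"tx": -2.2,"ty": -52,"tz": 14,"rx": 0,"ry": 0,"rz": 0,"jaw": -1}
    - {"tx": -2.2,"ty": -52,"tz": 10,"rx": 0,"ry": 0,"rz": 0,"jaw": -1}
    - {"tx": -2.2,"ty": -52,"tz": 9,"rx": 0,"ry": 0,"rz": 0,"jaw": -1}
    - {"tx": -2.2,"ty": -52,"tz": 9,"rx": 0,"ry": 0,"rz": 0,"jaw": -1}

```text
time_s: 8.5
position: [0.4631, -0.2146, 0.0596]
tool_rot: [[0.999, -0.042, -0.002], [-0.042, -0.999, 0.002], [-0.002, -0.002, -1.0]]
ft_force: [0.4, 0.2, -0.6]
grip_width: -0.0003
```

```bash
python3 rd.py
```

```text
8.6 [ 0.4632 -0.2146  0.0598] [[0.39, 0.23, -0.64], [0.01, 0.06, -0.09], [0.55, 0.35, 0.91]]
```

Call:
apply_moves:
  plan:
    - {"tx": 0,"ty": -0.5,"tz": -2,"rx": 0,"ry": 0,"rz": 0,"jaw": -1}
    - {"tx": 0,"ty": -0.5,"tz": -3,"rx": 0,"ry": 0,"rz": 0,"jaw": -1}
    - {"tx": 0,"ty": -0.5,"tz": -4,"rx": 0,"ry": 0,"rz": 0,"jaw": -1}
    - {"tx": 0,"ty": -0.5,"tz": -5,"rx": 0,"ry": 0,"rz": 0,"jaw": -1}
    - {"tx": 0,"ty": -0.5,"tz": -5.5,"rx": 0,"ry": 0,"rz": 0,"jaw": -1}
    - {"tx": 0,"ty": -0.5,"tz": -5.5,"rx": 0,"ry": 0,"rz": 0,"jaw": -1}

```text
time_s: 9.2
position: [0.4634, -0.2151, 0.0548]
tool_rot: [[0.999, -0.042, -0.001], [-0.042, -0.999, 0.001], [-0.002, -0.001, -1.0]]
ft_force: [-1.0, 2.6, 6.1]
grip_width: -0.0003
```

```bash
python3 rd.py
```

```text
9.3 [ 0.4634 -0.2151  0.0548] [[-0.98, 2.56, 6.11], [-1.31, 2.18, 5.68], [-0.45, 1.17, 5.96]]
```

Key 3 gave a force of about 6 N at 54.8 mm, the same pattern as key 1, so it is up. On to key 4.

Call:
apply_moves:
  plan:
    - {"tx": 0,"ty": 0,"tz": 3,"rx": 0,"ry": 0,"rz": 0,"jaw": -1}
    - {"tx": 0,"ty": 0,"tz": 10,"rx": 0,"ry": 0,"rz": 0,"jaw": -1}
    - {"tx": -0.5,"ty": -10,"tz": 15,"rx": 0,"ry": 0,"rz": 0,"jaw": -1}
    - {"tx": -1.5,"ty": -30,"tz": 15,"rx": 0,"ry": 0,"rz": 0,"jaw": -1}
    - {"tx": -2.2,"ty": -45,"tz": 13,"rx": 0,"ry": 0,"rz": 0,"jaw": -1}
    - {"tx": -2.2,"ty": -52,"tz": 10,"rx": 0,"ry": 0,"rz": 0,"jaw": -1}
    - {"tx": -2.2,"ty": -52,"tz": 6,"rx": 0,"ry": 0,"rz": 0,"jaw": -1}
    - {"tx": -2.2,"ty": -52,"tz": 5,"rx": 0,"ry": 0,"rz": 0,"jaw": -1}
    - {"tx": -2.2,"ty": -52,"tz": 5,"rx": 0,"ry": 0,"rz": 0,"jaw": -1}

```text
time_s: 10.2
position: [0.461, -0.2664, 0.0595]
tool_rot: [[0.999, -0.041, -0.002], [-0.041, -0.999, 0.002], [-0.002, -0.002, -1.0]]
ft_force: [-0.5, 0.1, 0.6]
grip_width: 0.0005
```

```bash
python3 rd.py
```

```text
10.3 [ 0.4611 -0.2665  0.0597] [[-0.45, 0.07, 0.58], [0.08, 0.7, -0.6], [-0.33, 0.54, 0.02]]
```

Call:
apply_moves:
  plan:
    - {"tx": 0,"ty": -0.5,"tz": -2,"rx": 0,"ry": 0,"rz": 0,"jaw": -1}
    - {"tx": 0,"ty": -0.5,"tz": -3,"rx": 0,"ry": 0,"rz": 0,"jaw": -1}
    - {"tx": 0,"ty": -0.5,"tz": -4,"rx": 0,"ry": 0,"rz": 0,"jaw": -1}
    - {"tx": 0,"ty": -0.5,"tz": -5,"rx": 0,"ry": 0,"rz": 0,"jaw": -1}
    - {"tx": 0,"ty": -0.5,"tz": -5.5,"rx": 0,"ry": 0,"rz": 0,"jaw": -1}
    - {"tx": 0,"ty": -0.5,"tz": -5.5,"rx": 0,"ry": 0,"rz": 0,"jaw": -1}

```text
time_s: 10.9
position: [0.4613, -0.267, 0.0548]
tool_rot: [[0.999, -0.041, -0.001], [-0.041, -0.999, 0.001], [-0.001, -0.001, -1.0]]
ft_force: [-1.6, 1.7, 4.8]
grip_width: 0.0004
```

```bash
python3 rd.py
```

```text
11.0 [ 0.4613 -0.267   0.0548] [[-1.58, 1.7, 4.8], [-1.01, 2.83, 5.21], [-0.4, 1.52, 5.69]]
```

All four keys are tapped, and key 4 is up too. Back to key 2 to press it.

Call:
apply_moves:
  plan:
    - {"tx": 0,"ty": 0,"tz": 3,"rx": 0,"ry": 0,"rz": 0,"jaw": -1}
    - {"tx": 0,"ty": 0,"tz": 10,"rx": 0,"ry": 0,"rz": 0,"jaw": -1}
    - {"tx": 0.5,"ty": 15,"tz": 15,"rx": 0,"ry": 0,"rz": 0,"jaw": -1}
    - {"tx": 2,"ty": 40,"tz": 15,"rx": 0,"ry": 0,"rz": 0,"jaw": -1}
    - {"tx": 3,"ty": 65,"tz": 15,"rx": 0,"ry": 0,"rz": 0,"jaw": -1}
    - {"tx": 4,"ty": 90,"tz": 15,"rx": 0,"ry": 0,"rz": 0,"jaw": -1}
    - {"tx": 4.2,"ty": 104,"tz": 12,"rx": 0,"ry": 0,"rz": 0,"jaw": -1}
    - {"tx": 4.2,"ty": 104,"tz": 6,"rx": 0,"ry": 0,"rz": 0,"jaw": -1}
    - {"tx": 4.2,"ty": 104,"tz": 2,"rx": 0,"ry": 0,"rz": 0,"jaw": -1}
    - {"tx": 4.2,"ty": 104,"tz": 0,"rx": 0,"ry": 0,"rz": 0,"jaw": -1}
    - {"tx": 4.2,"ty": 104,"tz": 0,"rx": 0,"ry": 0,"rz": 0,"jaw": -1}

```text
time_s: 12.1
position: [0.4653, -0.1637, 0.0543]
tool_rot: [[0.999, -0.042, -0.002], [-0.042, -0.999, 0.002], [-0.002, -0.002, -1.0]]
ft_force: [0.9, -0.4, 0.8]
grip_width: 0.0002
```

```bash
python3 rd.py
```

```text
12.2 [ 0.4654 -0.1637  0.0545] [[0.92, -0.42, 0.76], [-0.8, 0.48, -0.21], [0.48, -0.34, 0.98]]
```

Call:
apply_moves:
  plan:
    - {"tx": 0,"ty": 0,"tz": -2,"rx": 0,"ry": 0,"rz": 0,"jaw": -1}
    - {"tx": 0,"ty": 0,"tz": -4,"rx": 0,"ry": 0,"rz": 0,"jaw": -1}
    - {"tx": 0,"ty": 0,"tz": -5,"rx": 0,"ry": 0,"rz": 0,"jaw": -1}
    - {"tx": 0,"ty": 0,"tz": -6,"rx": 0,"ry": 0,"rz": 0,"jaw": -1}
    - {"tx": 0,"ty": 0,"tz": -7,"rx": 0,"ry": 0,"rz": 0,"jaw": -1}
    - {"tx": 0,"ty": 0,"tz": -8,"rx": 0,"ry": 0,"rz": 0,"jaw": -1}
    - {"tx": 0,"ty": 0,"tz": -8.5,"rx": 0,"ry": 0,"rz": 0,"jaw": -1}
    - {"tx": 0,"ty": 0,"tz": -8.5,"rx": 0,"ry": 0,"rz": 0,"jaw": -1}
    - {"tx": 0,"ty": 0,"tz": -8.5,"rx": 0,"ry": 0,"rz": 0,"jaw": -1}

```text
time_s: 13.1
position: [0.4656, -0.164, 0.0466]
tool_rot: [[0.999, -0.042, -0.001], [-0.042, -0.999, 0.0], [-0.001, -0.0, -1.0]]
ft_force: [-2.5, -2.5, 5.9]
grip_width: -0.0003
```

```bash
python3 rd.py
```

```text
13.2 [ 0.4656 -0.164   0.0466] [[-2.48, -2.49, 5.88], [-2.5, -2.99, 5.28], [-2.62, -1.97, 6.19]]
```

Now at 46.6 mm and about 6 N. I'll push slightly further to make sure of the stop.

Call:
apply_moves:
  plan:
    - {"tx": 0,"ty": 0,"tz": -1,"rx": 0,"ry": 0,"rz": 0,"jaw": -1}
    - {"tx": 0,"ty": 0,"tz": -1.5,"rx": 0,"ry": 0,"rz": 0,"jaw": -1}
    - {"tx": 0,"ty": 0,"tz": -1.5,"rx": 0,"ry": 0,"rz": 0,"jaw": -1}

```text
time_s: 13.5
position: [0.4656, -0.164, 0.046]
tool_rot: [[0.999, -0.042, -0.0], [-0.042, -0.999, -0.0], [-0.0, 0.0, -1.0]]
ft_force: [-3.2, 0.1, 12.8]
grip_width: 0.0002
```

```bash
python3 rd.py
```

```text
13.6 [ 0.4656 -0.164   0.046 ] [[-3.23, 0.12, 12.84], [-4.09, 0.79, 12.77], [-3.22, 0.7, 12.87]]
```

It is at the stop: 46.0 mm with the force risen to 12.8 N. Now I'll lift clear.

Call:
apply_moves:
  plan:
    - {"tx": 0,"ty": 0,"tz": 3,"rx": 0,"ry": 0,"rz": 0,"jaw": -1}
    - {"tx": 0,"ty": 0,"tz": 8,"rx": 0,"ry": 0,"rz": 0,"jaw": -1}
    - {"tx": 0,"ty": 0,"tz": 20,"rx": 0,"ry": 0,"rz": 0,"jaw": -1}
    - {"tx": 0,"ty": 0,"tz": 45,"rx": 0,"ry": 0,"rz": 0,"jaw": -1}
    - {"tx": 0,"ty": 0,"tz": 80,"rx": 0,"ry": 0,"rz": 0,"jaw": -1}
    - {"tx": 0,"ty": 0,"tz": 110,"rx": 0,"ry": 0,"rz": 0,"jaw": -1}
    - {"tx": 0,"ty": 0,"tz": 120,"rx": 0,"ry": 0,"rz": 0,"jaw": -1}
    - {"tx": 0,"ty": 0,"tz": 120,"rx": 0,"ry": 0,"rz": 0,"jaw": -1}
    - {"tx": 0,"ty": 0,"tz": 120,"rx": 0,"ry": 0,"rz": 0,"jaw": -1}

```text
time_s: 14.5
position: [0.4652, -0.1637, 0.1648]
tool_rot: [[0.999, -0.042, -0.002], [-0.042, -0.999, 0.001], [-0.002, -0.001, -1.0]]
ft_force: [0.4, -0.3, 0.4]
grip_width: -0.0002
```

```bash
python3 rd.py
python3 - <<'E'
from h import *
r=env.get_image("wrist"); a=r["image"][:,:,::-1]; cv2.imwrite("pics/wrist4.png",a)
r=env.get_image("scene"); cv2.imwrite("pics/scene4.png",cv2.resize(r["image"][120:260,190:370,::-1],(720,560),interpolation=cv2.INTER_CUBIC))
E
```

```text
14.6 [ 0.4651 -0.1637  0.1646] [[0.38, -0.25, 0.41], [0.0, 0.04, -0.26], [0.37, 0.66, -0.43]]
```

View pics/wrist4.png

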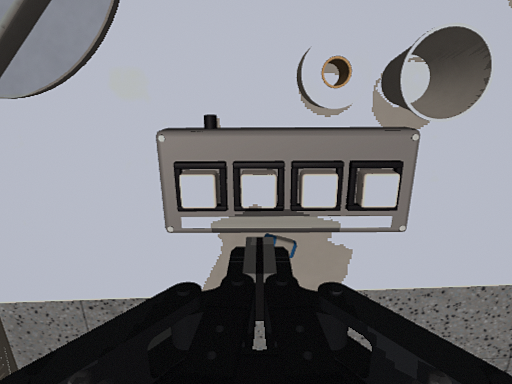

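View pics/scene4.png

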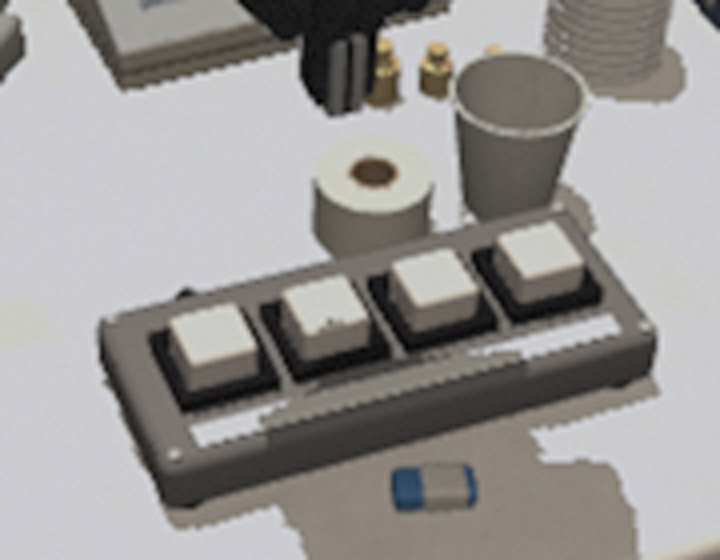

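All four keys now look level in the scene crop, and the roll, cup and eraser are where they were. I'll check key 2's height numerically against the earlier picture.

Run:
```python
from h import *
r=env.get_image("scene"); im4=r["image"]; im1=cv2.imread("pics/scene1.png")[:,:,::-1]
pr=[(242.6,202),(270.8,194.9),(298.1,188.1),(324.6,181.4)]
def cen(im,p,t=165):
    g=cv2.cvtColor(np.ascontiguousarray(im),cv2.COLOR_RGB2GRAY);x0,y0=int(p[0])-12,int(p[1])-12
    m=(g[y0:y0+25,x0:x0+25]>t).astype(np.uint8);n,l,s,c=cv2.connectedComponentsWithStats(m,connectivity=4)
    k=l[12,12];return c[k]+[x0,y0],s[k][4]
for p in pr:
    a,b=cen(im1,p),cen(im4,p);print(p,a[0].round(1),a[1],b[0].round(1),b[1])
print(env.observe()["time_s"],proj(r,[[.4654,-.163,.051],[.4654,-.163,.056]]))
for y in (slice(140,260),): print("diff obj px", [float(np.abs(im1[a:b,c:d].astype(int)-im4[a:b,c:d]).mean()) for a,b,c,d in [(153,182,268,300),(133,172,302,338),(234,249,286,311)]])
```

```text
(242.6, 202) [242.4 202.4] 172 [242.7 202.9] 210
(270.8, 194.9) [270.8 197.7] 181 [270.7 195.4] 186
(298.1, 188.1) [298.1 188.9] 173 [298.  188.7] 187
(324.6, 181.4) [324.5 182. ] 166 [324.4 181.8] 179
14.75 [[270.6930697  196.9966885 ]
 [270.78172266 194.92312002]]
diff obj px [8.319683908045977, 6.420702754036087, 11.01511111111111]
```

Run:
```python
from rig import env
print(env.close_job())
```

```text
the job is handed in; nothing more can be done
None
```

I tapped all four keys from left to right, and the second from the left was the latched one. I then pressed that key to its stop and it popped up. The job is handed in; `close_job` gives no verdict.

**Taps**
- Keys 1, 3 and 4 gave, with contact at about 56 mm.
- Key 2 met the fingers at 51.2 mm and was stiff, at 2–3.5 N.
- On keys 1, 3 and 4 the wrist force read 5–8 N, more than the expected 2–2.7 N at that depth. I put this down to damping but did not confirm it. By tool height those keys went in only about 1–2 mm.

**Release**
- Key 2 went down to 46.0 mm at 12.8 N, above the 6.5 N given for the stop.

**Last checks** (scene camera, before and after, about 15 s in)
- Key 2's top rose 2.3 px, which is about 5 mm. The other three key tops moved by 0.5 px or less.
- The roll, cup and eraser look unmoved. This was judged by eye, because shadows made the pixel comparison inconclusive.
- The arm hovers at 165 mm, clear of everything, with about 0 N at the wrist.

The first move call was refused because its rows lacked some fields; nothing moved.

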